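# Let the bench winch back one notch

## Robot

A 6-joint arm with a two-finger parallel gripper is mounted at the origin on the work surface. World frame = base frame: x ahead of the robot, y to its left, z up, the work surface at z = 0. Lengths are in m, angles in rad, forces in N, time in s.
With the tool pointing down it reaches from about 0.325 to 0.75 m from the base axis. Payload 7.6 kg.
Tool frame: the origin (TCP) lies at the very end of the fingers, on their centre line; the grasp point (between the pads) lies 19 mm behind it; z points along the fingers, y is the line along which they close (so a half turn about z gives the same grasp; the last joint's range is limited). The gripper opens to 85 mm and grips with 20 to 120 N. Pads are 22 mm wide; open, the fingers measure 114 mm over their backs; the gripper's body (76 mm by 85 mm) begins 54 mm behind the grasp point. The pads swing forward as they close: fully open they stand 13 mm farther back than shut.
Start: joints at [-1.311, 0.052, 1.401, -0, 1.689, -0.07], TCP at [0.17, -0.497, 0.231] pointing down, gripper open.
Joint ranges: [-2.9, 2.9], [-0.91, 2.17], [0.12, 2.37], [-1.06, 4.2], [0.26, 2.73], [-2.93, 2.93]. Speed limits (rad/s): [2.57, 2.57, 3.01, 3.14, 3.14, 3.14].

## Interface

Orientations are given as a 3x3 rotation matrix whose columns are the frame's x, y, z axes.
In Python, from bench import robot, readout, vision, workorder gives the robot as it stands. Calls block until the motion is done:
- robot.goto(position, orientation): joint-space move of the TCP to a pose.
- robot.move_l(position, orientation=None, velocity=0.15, until_force=None): straight line of the TCP; orientation=None keeps the orientation; velocity is the mean speed in m/s. With until_force (N) it stops when the force on the tool has changed by that much, and returns True; else False.
- robot.set_joints(angles): joint-space move.
- robot.set_gripper(opening): finger opening in m; the grip force is fixed at half the most; returns when the fingers have stopped.
- robot.dwell(seconds).
- robot.ik(position, orientation): joint angles nearest the present ones, or None.
- readout.sense(): the state.
- vision.get_image(name): name is "side" or "top" or "wrist"; returns a dict with "pixels" (384x512x3 uint8, red, green, blue), "depth" (384x512 float32, m along the optical axis (not along the pixel's ray), 0 where there is no reading), "vertical_fov" (degrees; the focal length in pixels is half the picture's height over the tangent of half this angle, whatever the lens; pixels are square), "cx", "cy" (the principal point, pixels), "cam_to_world" (4x4, takes a point from camera to world coordinates). Camera axes: x right, y up, looking along -z (the intrinsics and any distortion apply to the point x, -y, -z); pixel columns grow to the right and rows downward; lengths in m; the calibration is good to about 2 mm. A picture is of the moment at which its call begins.
A pose or a line that the arm cannot do raises robot.PlanningError and nothing moves.
- workorder.job_done(): hands the job in; it is judged then, once.
The state is a dict: "t": time; "qpos": joint angles; "qvel": joint speeds; "tau": joint torques, N m; "tool_pos": TCP position; "tool_rot": TCP orientation; "contact_force": force on the tool from outside, world axes, zero at the start; "ft_torque": the same for the moment, N m; "grip_width": finger opening in m; "grasp_force": force on a finger pad.
Only numpy, scipy, OpenCV 4.12 (cv2) and the standard library are available. Lean on these libraries where they do the work, as an engineer would, in place of code of your own. Each camera call takes 0.05 s, during which the arm holds its last target. There are 200 camera calls.

## Task

Let the blue bench winch back by one notch, with gentle pushes of the fingertips: push the pawl's upright tab over so that the pawl lifts out of the ratchet wheel and stays up, then push the top hand bar towards the pawl's side until the wheel has turned back one tooth and no further. Finally push the tab upright again so that the pawl sits fully home in the next notch, and leave the loose things around the winch alone.

Things in the scene. Friction and masses are not known exactly. Their poses are not given: they have to be found in the camera images.
- winch: blue winch frame bolted to the bench: base plate 150 (x) by 190 (y) by 10 mm, centred 40 mm to -x of the origin. Origin on the bench below the ratchet wheel; x runs along the axle from drum to hand bars, +y to the pawl's side, z up. The ratchet wheel lies in the plane x = 0, the hand bars in x = 55 mm, the drum at x -93 to -23 mm. The frame is nowhere higher than 175 mm.
- wheel_middle (a point): centre of the ratchet wheel, on the axle, 120 mm above the bench: steel, ten saw teeth 36 degrees apart, 124 mm over the teeth, 14 mm thick. On the same axle, 55 mm to the winch's +x, five round steel hand bars of 12 mm diameter, 72 degrees apart, reach 100 mm out. The point does not move.
- wheel (a joint): turn of the ratchet wheel with its bars (rad): 0 in its first notch (it starts between -0.03 and 0), growing backward, when the top of the wheel and the top bar move to the winch's +y; one notch is 0.628. It stays where it is left (turning takes 0.12 N m, some 2 N on a bar). While the pawl is down its nose blocks turning backward.
- bar_end (a point): outer end of the top hand bar, on its centre line, 100 mm from the axle. At the start the bar leans 18 degrees from upright to the winch's -y (end at x 55, y -31, z 215 mm in the winch's frame); one notch back it leans 18 degrees to +y. Bar 12 mm thick.
- pawl (a joint): turn of the pawl (rad): 0 down, nose home in a notch; grows as the nose lifts, to a stop at 0.9; above 0.3 the nose is clear of the teeth. It lifts when the tab's top is pushed to the winch's +y and goes down when that is pushed to -y. Its stiff pivot (0.07 N m, about 2 N at the tab) keeps it where it is left. It goes home only over a notch (next one: wheel at about 0.45 to 0.66); past that the nose lands on a tooth.
- tab_top (a point): middle of the top edge of the pawl's tab, a flat steel plate 24 mm wide along the winch's x, 6 mm thick, reaching 50 mm up from the pawl's pivot shaft (parallel to x, at y 74, z 160 mm in the winch's frame), beside the drum. With the pawl down the tab is upright (top at x -50, y 74, z 210 mm); with the pawl up it leans to +y. The pawl's arm and nose are on the same shaft at x = 0.
- can: loose spray can, 52 mm diameter, 150 mm high, a bystander; origin at the centre of its underside
- bush: loose brass cylinder, 34 mm diameter, 45 mm high, a bystander; origin at the centre of its underside
- disc: loose flat grinding disc, 80 mm diameter, 6 mm thick with a hole, a bystander; origin at the centre of its underside

How it is judged:
On the way, in this order (a step that is already met when the one before it is completed fails the run):
1. the pawl is lifted clear of the teeth while the wheel is still in its first notch (value of joint pawl above 0.3 rad and value of joint wheel below 0.2 rad), for 0.2 s.
2. the wheel is pushed back with the pawl up (value of joint pawl above 0.25 rad and value of joint wheel above 0.3 rad), for 0.2 s.
At the end, for the whole second after the job is handed in: The pawl is fully down in a notch (pawl joint below 0.1 rad, nose between the teeth) with the wheel one notch back (wheel joint between 0.42 and 0.75 rad) and at rest (value of joint pawl below 0.1 rad and value of joint wheel between 0.42 and 0.75 rad and velocity of joint wheel between -0.05 and 0.05 rad/s); the robot touches nothing.
It fails at once if the wheel is let back more than about one and a half notches (value of joint wheel above 0.95 rad).
It fails at once if the wheel is wound forward (value of joint wheel below -0.3 rad).
It fails at once if the pawl or the wheel is gripped hard or shoved (over 80 N) (contact force between the fingers and pawl above 80 N or contact force between the fingers and wheel above 80 N).
It fails at once if a loose bystander is moved or lifted by more than 20 mm (distance of any of can, bush, disc from where it was at the start of the episode above 0.02 m).
It also fails if it takes over 56 s, if anything falls off the work surface, if the arm or the gripper's body presses on something with over 40 N, if the wrist force passes 120 N, or if a joint passes its speed limit or range.

## Working session

There is one attempt and no reset: what is moved stays moved. The work goes in short steps, each a Python script; the robot and the scene stay as the last script left them, time stands still between calls to the robot, and variables do not carry over. Pictures are saved under pics/ and viewed, at most 10 in all, crops included, and the job is handed in when it is done.

```bash
ls; mkdir -p pics
cat > h.py <<'E'
import numpy as np, cv2
from bench import robot, readout, vision, workorder
def cloud(im):
    d=im["depth"]; H,W=d.shape; f=H/2/np.tan(np.radians(im["vertical_fov"])/2)
    v,u=np.mgrid[:H,:W]
    P=np.stack([(u-im["cx"])/f*d,-(v-im["cy"])/f*d,-d],-1)
    M=np.array(im["cam_to_world"]); return P@M[:3,:3].T+M[:3,3]
def save(im,n): cv2.imwrite("pics/"+n,im["pixels"][:,:,::-1])
E
python3 - <<'E'
from h import *
for n in("top","side"):
    im=vision.get_image(n); save(im,n+"0.png"); print(n,[(k,np.round(im[k],3)) for k in im if k not in("pixels","depth")], (im["depth"]>0).mean())
    np.savez(n+"0.npz",**im)
print(readout.sense()["tool_rot"])
E
```

```text
pics
top [('vertical_fov', np.float64(57.354)), ('cx', np.float64(252.734)), ('cy', np.float64(192.216)), ('cam_to_world', array([[ 0.009,  0.989, -0.15 ,  0.467],
       [-1.   ,  0.007, -0.019,  0.044],
       [-0.018,  0.15 ,  0.988,  1.013],
       [ 0.   ,  0.   ,  0.   ,  1.   ]]))] 0.9960174560546875
side [('vertical_fov', np.float64(54.797)), ('cx', np.float64(253.163)), ('cy', np.float64(190.881)), ('cam_to_world', array([[ 0.991,  0.092, -0.101,  0.498],
       [-0.135,  0.544, -0.828, -0.579],
       [-0.021,  0.834,  0.552,  0.554],
       [ 0.   ,  0.   ,  0.   ,  1.   ]]))] 0.99609375
[[ 9.46108597e-01  3.23849322e-01 -3.73603185e-04]
 [ 3.23849527e-01 -9.46107646e-01  1.34370108e-03]
 [ 8.16878533e-05 -1.39227836e-03 -9.99999027e-01]]
```

View pics/top0.png

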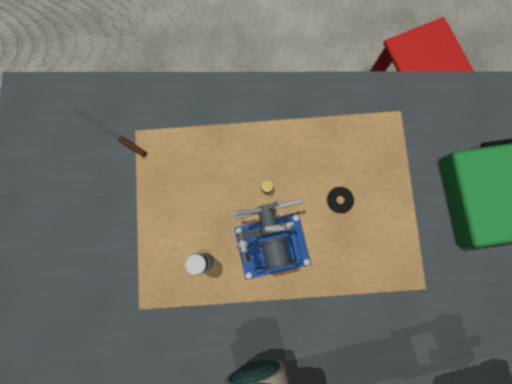

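View pics/side0.png

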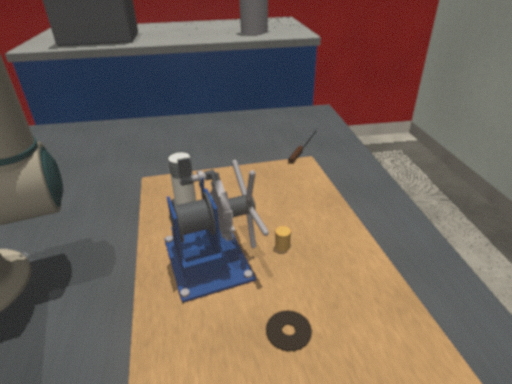

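The top view shows the winch near (272,245), with its bars at (235–302,203–215) on the far side. The pawl is on the image-left side (world +y), at about (243,250). The can is at (198,264), the bush at (267,187) and the disc at (341,200). The side view agrees, so winch x is roughly world +x, with a small yaw.

```bash
cat >> h.py <<'E'
def winch_pose(im):
    P=cloud(im); hsv=cv2.cvtColor(im["pixels"],cv2.COLOR_RGB2HSV)
    m=(hsv[...,0]>100)&(hsv[...,0]<130)&(hsv[...,1]>120)&(np.abs(P[...,2]-.010)<.008)&(np.hypot(P[...,0]-.45,P[...,1])<.25)
    return P,m,cv2.minAreaRect(P[m][:,:2].astype(np.float32))
E
python3 - <<'E'
from h import *
for n in("top","side"):
    im=dict(np.load(n+"0.npz")); P,m,r=winch_pose(im); print(n,m.sum(),r, np.median(P[m][:,2]))
    c,(a,b),ang=r
    # yaw: long side is winch y
    t=np.radians(ang if a>b else ang+90) # direction of long side
    d=np.array([np.cos(t),np.sin(t)]); d*=np.sign(d[1]); xw=np.array([d[1],-d[0]])
    O=np.array(c)+.04*xw; print("O",O,"yaw deg",np.degrees(np.arctan2(xw[1],xw[0])))
    L=np.stack([(P[...,:2]-O)@xw,(P[...,:2]-O)@d,P[...,2]],-1)
    bar=(np.abs(L[...,0]-.055)<.02)&(L[...,2]>.195)&(np.abs(L[...,1])<.12)
    tab=(np.abs(L[...,0]+.05)<.025)&(np.abs(L[...,1]-.074)<.03)&(L[...,2]>.18)&(L[...,2]<.25)
    for k,q in(("bar",bar),("tab",tab)): 
        if q.sum(): print(k,q.sum(),L[q].mean(0).round(4),L[q].min(0).round(4),L[q].max(0).round(4))
    for k,uv in(("can",(198,264)),("bush",(267,187)),("disc",(341,190))):
        if n=="top": print(k,P[uv[1],uv[0]].round(3),L[uv[1],uv[0]].round(3))
    c0,c1=(190,320) if n=="top" else (140,300)
    r0=170 if n=="top" else 140
    cv2.imwrite(f"pics/{n}0c.png",cv2.resize(im["pixels"][r0:r0+130,c0:c1,::-1],None,fx=4.5,fy=4.5,interpolation=cv2.INTER_CUBIC))
E
```

```text
top 1272 ((0.4678427577018738, 0.007376134395599365), (0.1439179927110672, 0.18296070396900177), 13.018986701965332) 0.00990826974549952
O [0.50681458 0.01638709] yaw deg 13.018986701965325
bar 36 [ 0.0538 -0.0277  0.2083] [ 0.0487 -0.0357  0.1953] [ 0.0598 -0.0196  0.216 ]
tab 34 [-0.0508  0.0741  0.2068] [-0.0619  0.0714  0.1841] [-0.0389  0.0775  0.2117]
can [0.422 0.191 0.15 ] [-0.044  0.189  0.15 ]
bush [0.629 0.023 0.043] [ 0.121 -0.022  0.043]
disc [ 0.628 -0.192  0.005] [ 0.071 -0.231  0.005]
side 1285 ((0.4664931893348694, 0.0031165629625320435), (0.1423114836215973, 0.18320080637931824), 13.168686866760254) 0.010450282229172991
O [0.50544133 0.01222931] yaw deg 13.168686866760257
bar 58 [ 0.0553 -0.0298  0.2068] [ 0.0509 -0.0349  0.1955] [ 0.062  -0.0244  0.215 ]
tab 178 [-0.0486  0.0754  0.1969] [-0.0604  0.072   0.1808] [-0.0361  0.0813  0.2118]
```

Both views agree: origin at about (0.506, 0.0145), yaw about 13.1°. The tab and bar also sit where they should in the winch frame. Next I lift the pawl.

```bash
cat >> h.py <<'E'
O=np.array([.5062,.0145]); t=np.radians(13.1)
XW=np.array([np.cos(t),np.sin(t)]); YW=np.array([-np.sin(t),np.cos(t)])
def W(x,y,z): return np.r_[O+XW*x/1e3+YW*y/1e3,z/1e3]   # winch mm -> world
def Rtool(s):  # tool x along s*winch y, tool z down
    x=s*np.r_[YW,0]; z=np.array([0,0,-1.]); return np.c_[x,np.cross(z,x),z]
def loc(im):
    P=cloud(im); return np.stack([(P[...,:2]-O)@XW*1e3,(P[...,:2]-O)@YW*1e3,P[...,2]*1e3],-1)
def state(tag=""):
    s=readout.sense(); p=np.array(s["tool_pos"]); d=p[:2]-O
    print(tag,"t",round(s["t"],2),"tool(winch mm)",np.round([d@XW*1e3,d@YW*1e3,p[2]*1e3],1),"F",np.round(s["contact_force"],1))
def angles():
    for n in("top","side"):
        L=loc(vision.get_image(n)); x,y,z=L[...,0],L[...,1],L[...,2]
        b=(abs(x-55)<12)&(z>180)&(z<225)&(abs(y)<60); q=(abs(x+50)<16)&(y>55)&(y<135)&(z>178)&(z<225)
        # lean of bar from axle / of tab from pivot
        if b.sum(): print(n,"wheel~",np.round(np.median(np.arctan2(y[b],z[b]-120))+.314,3),b.sum())
        if q.sum(): print(n,"pawl~",np.round(np.median(np.arctan2(y[q]-74,z[q]-160)),3),q.sum())
E
python3 - <<'E'
from h import *
angles()
for s in(1,-1): print(s,robot.ik(W(-50,35,290),Rtool(s)))
s=min((1,-1),key=lambda s: abs((robot.ik(W(-50,35,290),Rtool(s)) or [9]*6)[5]) if robot.ik(W(-50,35,290),Rtool(s)) is not None else 9)
print("s",s); R=Rtool(s)
robot.set_gripper(0.0)
p=np.array(readout.sense()["tool_pos"]); robot.move_l([p[0],p[1],.32],velocity=.2)
robot.goto(W(-50,38,290),R); state("above")
robot.move_l(W(-50,38,188),velocity=.1); state("down")
print(robot.move_l(W(-50,79,188),velocity=.03,until_force=20)); state("pushed")
robot.move_l(W(-50,70,188),velocity=.05); robot.move_l(W(-50,60,290),velocity=.15); state("up")
angles(); im=vision.get_image("side")
cv2.imwrite("pics/a.png",cv2.resize(im["pixels"][120:310,120:310,::-1],None,fx=3,fy=3))
E
```

```text
top wheel~ 0.047 50
top pawl~ 0.033 35
side wheel~ -0.047 92
side pawl~ -0.02 192
1 [ 7.93164725e-04 -1.64137961e-01  1.49287905e+00 -4.44089210e-16
  1.81285156e+00 -2.27844967e-01]
-1 [ 7.93164725e-04 -1.64137961e-01  1.49287905e+00 -4.44089210e-16
  1.81285156e+00  2.91374769e+00]Traceback (most recent call last):
  File "<stdin>", line 4, in <module>
  File "<stdin>", line 4, in <lambda>
ValueError: The truth value of an array with more than one element is ambiguous. Use a.any() or a.all()
```

Run:
```python
from h import *
R=Rtool(1)
robot.set_gripper(0.0)
p=np.array(readout.sense()["tool_pos"]); robot.move_l([p[0],p[1],.32],velocity=.2)
robot.goto(W(-50,38,290),R); state("above")
robot.move_l(W(-50,38,188),velocity=.1); state("down")
print(robot.move_l(W(-50,79,188),velocity=.03,until_force=20)); state("pushed")
robot.move_l(W(-50,70,188),velocity=.05); robot.move_l(W(-50,60,290),velocity=.15); state("up")
angles(); im=vision.get_image("side")
cv2.imwrite("pics/a.png",cv2.resize(im["pixels"][120:310,120:310,::-1],None,fx=3,fy=3))
```

```text
above t 3.73 tool(winch mm) [-50.   37.4 290. ] F [-0.1  0.1 -0.5]
down t 4.89 tool(winch mm) [-49.6  37.9 188.8] F [ 0.   0.1 -0.2]
False
pushed t 6.41 tool(winch mm) [-50.   79.  188.1] F [ 0.3 -1.1 -0. ]
up t 7.58 tool(winch mm) [-50.3  60.1 288.9] F [-0.   0.2  0.4]
top wheel~ 0.047 48
side wheel~ -0.047 95
side pawl~ 0.481 188
```

View pics/a.png

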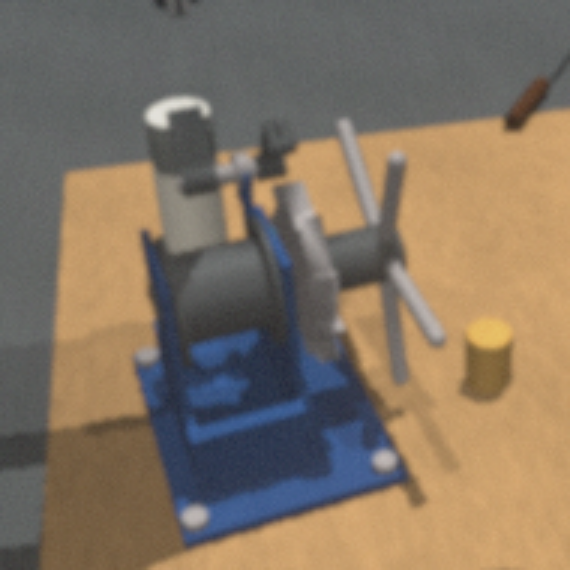

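The crop shows the tab (about (185,115)) leaning back in front of the can and the pawl nose (275,135) lifted clear of the wheel; I read the pawl at about 0.5 rad, with the wheel still at about 0. Next is the bar, which I'll push in two steps.

Run:
```python
from h import *
robot.goto(W(55,-66,290),Rtool(1)); state("above")
robot.move_l(W(55,-66,190),velocity=.1)
print(robot.move_l(W(55,-9,190),velocity=.03,until_force=20)); state("pushed")
angles(); robot.dwell(.1); im=vision.get_image("side")
cv2.imwrite("pics/b.png",cv2.resize(im["pixels"][100:310,120:310,::-1],None,fx=2.8,fy=2.8))
```

```text
above t 8.43 tool(winch mm) [ 54.8 -65.7 289.5] F [0.9 0.5 0.6]
False
pushed t 11.62 tool(winch mm) [ 55.   -9.  189.9] F [ 0.7 -0.8  1.8]
top pawl~ 0.606 3
side wheel~ 0.117 186
side pawl~ 0.486 186
```

View pics/b.png

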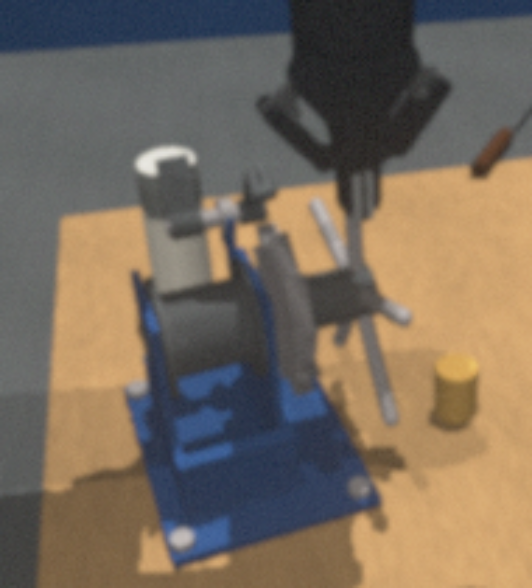

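The fingertips at (360,200) hide the top bar, and the wheel has clearly turned. I'll back off and measure it unobstructed.

Run:
```python
from h import *
robot.move_l(W(55,-20,190),velocity=.05); robot.move_l(W(55,-60,240),velocity=.15); robot.move_l(W(55,-100,300),velocity=.2)
state(); angles()
L=loc(vision.get_image("side")); x,y,z=L[...,0],L[...,1],L[...,2]
r=np.hypot(y,z-120); a=np.degrees(np.arctan2(y,z-120))
m=(abs(x-55)<12)&(r>45)&(r<104)
for k in range(5):
    e=-18+72*k
    mm=m&((a-e+18)%360<72)
    if mm.sum()>10: print(k,mm.sum(),"wheel~",np.round(np.radians(np.median((a[mm]-e+18)%360-18)),3))
```

```text
t 13.32 tool(winch mm) [ 54.9 -99.3 298.5] F [-0.5  0.4  0.2]
top wheel~ 0.415 30
top pawl~ 0.504 98
side wheel~ 0.366 123
side pawl~ 0.484 190
0 163 wheel~ 0.362
1 109 wheel~ 0.329
2 48 wheel~ 0.427
3 154 wheel~ 0.441
4 94 wheel~ 0.448
```

The wheel reads about 0.40 rad. About 11 mm more at the tip gives about 0.55.

Run:
```python
from h import *
robot.move_l(W(55,-60,240),velocity=.2); robot.move_l(W(55,-25,190),velocity=.15)
print(robot.move_l(W(55,2,190),velocity=.03,until_force=20)); state("pushed")
robot.move_l(W(55,-10,190),velocity=.05);robot.move_l(W(55,-60,240),velocity=.15); robot.move_l(W(55,-100,300),velocity=.2)
state(); angles()
L=loc(vision.get_image("side")); x,y,z=L[...,0],L[...,1],L[...,2]
r=np.hypot(y,z-120); a=np.degrees(np.arctan2(y,z-120))
m=(abs(x-55)<12)&(r>45)&(r<104)
print([np.round(np.radians(np.median((a[mm]+36-72*k)%360-18)),3) for k in range(5) if (mm:=m&((a-72*k+36)%360<72)).sum()>10])
```

```text
False
pushed t 15.59 tool(winch mm) [ 55.    2.1 190.1] F [-0.1 -0.   0.2]
 t 17.12 tool(winch mm) [ 55.  -99.3 298.6] F [0.1 0.7 0.1]
top wheel~ 0.541 38
top pawl~ 0.504 99
side wheel~ 0.517 122
side pawl~ 0.483 188
[np.float64(0.513), np.float64(0.479), np.float64(0.578), np.float64(0.599), np.float64(0.577)]
```

The wheel is at about 0.55, within the home range. Now I push the tab upright from its +y side.

Run:
```python
from h import *
robot.goto(W(-50,128,290),Rtool(1)); state("above")
robot.move_l(W(-50,128,190),velocity=.12)
print(robot.move_l(W(-50,83,190),velocity=.03,until_force=12)); state("pushed")
robot.move_l(W(-50,110,190),velocity=.1); robot.move_l(W(-50,128,300),velocity=.2); state("up"); angles()
im=vision.get_image("side")
cv2.imwrite("pics/c.png",cv2.resize(im["pixels"][100:310,120:310,::-1],None,fx=2.8,fy=2.8))
```

```text
above t 18.25 tool(winch mm) [-49.6 127.4 290. ] F [-0.5 -0.5  0.3]
True
pushed t 20.42 tool(winch mm) [-50.   89.8 190. ] F [-0.1  2.9  2.4]
up t 21.48 tool(winch mm) [-50.3 127.7 298.6] F [ 0.3  0.3 -0.9]
top wheel~ 0.543 38
top pawl~ -0.018 4
side wheel~ 0.517 123
side pawl~ -0.019 189
```

View pics/c.png

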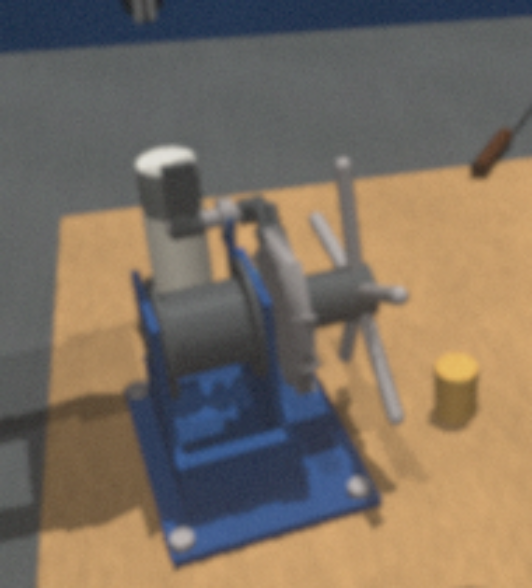

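The crop shows the tab upright at (182,190) and the nose down on the wheel at (265,210). The pawl reads -0.019, against -0.020 at the start when it was home. The wheel reads about 0.55, the bystanders are unmoved and the tool is clear.

```bash
python3 -c "
from h import *
print(workorder.job_done())"
```

```text
the job is handed in; nothing more can be done
None
```

The job is handed in: by the last camera reading the winch is back one notch (wheel about 0.55 rad) with the pawl fully home, and the loose things looked unmoved; no verdict came back.

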